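Rack the tapered squeegee handles

ROBOT

A 6-joint arm with a two-finger parallel gripper is mounted at the origin on the work surface. World frame = base frame: x ahead of the robot, y to its left, z up, the work surface at z = 0. Lengths are in m, angles in rad, forces in N, time in s.
With the tool pointing down it reaches from about 0.35 to 0.875 m from the base axis. Payload 4.2 kg.
Tool frame: the origin (TCP) lies at the very end of the fingers, on their centre line; the grasp point (between the pads) lies 19 mm behind it (tcp_to_grasp is the z of the grasp point in the tool frame, in m); z points along the fingers, y is the line along which they close (so a half turn about z gives the same grasp; the last joint's range is limited). The gripper opens to 85 mm and grips with 20 to 120 N. Pads are 22 mm wide; open, the fingers measure 114 mm over their backs; the gripper's body (76 mm by 85 mm) begins 54 mm behind the grasp point. The pads swing forward as they close: fully open they stand 13 mm farther back than shut.
Start: joints at [-1, 0.385, 0.008, 0, -1.194, -0.259], TCP at [0.192, -0.595, 0.231] pointing down, gripper open.
Joint ranges: [-3.14, 3.14], [-1.21, 2.06], [-1.07, 1.41], [-3.16, 2.05], [-2.99, -0.16], [-3.1, 3.1]. Speed limits (rad/s): [2.79, 2.79, 3.14, 3.14, 3.14, 3.14].

INTERFACE

Orientations are given as a 3x3 rotation matrix whose columns are the frame's x, y, z axes.
In Python, from cell import get_obs, get_image, hand_in, tcp_to_grasp gives the robot as it stands.
- The arm moves only by the shell command python3 -m crank 'ROWS'. ROWS is JSON, a list of rows, each a list of 7 numbers: the turn, a rotation vector about the tool's x, y, z in degrees, then the shift along the tool's x, y, z in cm, then the finger opening in cm, from 0 to 8.54. In form: [[rx, ry, rz, dx, dy, dz, gripper], ...]. A call has 1 to 12 rows; each row shifts and turns the commanded pose from where the row before left it, along the tool's axes as they then stand; what a row does not reach is not made up. A row lasts 1/10 s, in which the tool goes at most 50 mm and 8.59 degrees, less where a joint would pass 70% of its speed; a pose out of reach is approached as far as the arm can. A call is refused whole if a number of a shift passes 5 or a number of a turn 8.59, either way. A call with a gripper value outside its range is refused whole. The fingers move at their own pace and stop on an object; the grip force is fixed at half the most. Time passes only in rows, so rows that do not move let the fingers close. It gives the time, the measured TCP pose, the force, the opening and the grip force at its end, in the units of the state.
- get_obs(): the state, without advancing time (a new reading comes with each control period).
- get_image(name): name is "scene" or "top"; returns a dict with "color" (480x640x3 uint8, red, green, blue), "K" (3x3 intrinsics, pixels), "rvec" (rotation vector, rad) and "tvec" (3), from world to camera coordinates, as OpenCV has them. Camera axes: x right, y down, z forward; pixel columns grow to the right and rows downward; lengths in m; the calibration is good to about 2 mm. A picture is of the moment at which its call begins. There is no depth.
- hand_in(): hands the job in; it is judged then, once.
The state is a dict: "clock": time; "qpos": joint angles; "dq": joint speeds; "joint_torque": joint torques, N m; "ee_pos": TCP position; "ee_rot": TCP orientation; "ft_force": force on the tool from outside, world axes, zero at the start; "moment": the same for the moment, N m; "grip_width": finger opening in m; "grasp_force": force on a finger pad.
Only numpy, scipy, OpenCV 4.12 (cv2) and the standard library are available. Lean on these libraries where they do the work, as an engineer would, in place of code of your own. Each camera call takes 0.05 s, during which the arm holds its last target. There are 200 camera calls.

TASK

Three wooden squeegee handles stand in the dark gauge block with their lower ends hidden in its stepped bores: the two with a tapered end have sunk in deeper and stand about 30 mm lower than the one with a square-cut end. Put the two tapered ones upright into the pale plywood rack, tapered end down as they are, one in each bore and fully home, and leave the square-cut one standing in the block.

Things in the scene. Friction and masses are not known exactly. Their poses are not given: they have to be found in the camera images.
- handle_1_grip (a point): one of three pale wooden squeegee handles, alike seen from above: round, 28 mm wide, 130 mm long, 65 g, upright in the dark gauge block. Point: on its axis 35 mm below its top (95 mm above its lower end), the place to grip; z axis up along the handle. Standing low, with this point 100 mm above the table: tapered lower end; standing high, 130 mm: square-cut. Two of the three are tapered
- handle_2_grip (a point): another such handle, same sizes and same point; tapered if it stands low (100 mm), square-cut if high (130 mm). The fixed block is 250 x 85 mm and 60 mm high, with three bores in a row 90 mm apart: 34 mm wide in the top 25 mm, then a ledge with a 23 mm throat, its floor 5 mm above the table. Lift straight up, 60 mm to clear the block, 170 mm to pass over the tall handle (top at 165 mm)
- handle_3_grip (a point): the third such handle, same sizes and same point; tapered if it stands low (100 mm), square-cut if high (130 mm). A tapered lower end narrows from 28 to 12 mm over its last 60 mm and passes through the throat; a square-cut one rests on the ledge
- rack: pale plywood block, fixed, 85 x 180 mm, 70 mm high, with two empty round bores in its top, 36 mm wide, 60 mm deep (floor 10 mm above the table). Origin: centre of its underside, on the table; y along its length, z up; bores at y = +50 and -50 mm, x = 0. A handle fully home has its grip point 105 mm above the table; let go, it may lean up to 15 degrees
There are look-alikes about, which are no part of the job. Leave any blue look-alike of the part that bears handle_3_grip alone.

How it is judged:
At the end, for the whole second after the job is handed in: Both tapered handles rest in the rack, one per bore, tapered end down: grip point within 25 mm of the bore axis along the rack's x and y, 90 to 120 mm above the table, leaning under 20 degrees; the square-cut handle still stands in the block, within 40 mm of its start, leaning under 20 degrees (((x of handle_1_grip in the frame of rack between -0.025 and 0.025 m and y of handle_1_grip in the frame of rack between -0.075 and -0.025 m) or (x of handle_1_grip in the frame of rack between -0.025 and 0.025 m and y of handle_1_grip in the frame of rack between 0.025 and 0.075 m)) and z of handle_1_grip in the frame of rack between 0.09 and 0.12 m and angle between each of handle_1_grip, handle_3_grip, handle_2_grip's own z axis and vertical below 0.35 rad and ((x of handle_3_grip in the frame of rack between -0.025 and 0.025 m and y of handle_3_grip in the frame of rack between -0.075 and -0.025 m) or (x of handle_3_grip in the frame of rack between -0.025 and 0.025 m and y of handle_3_grip in the frame of rack between 0.025 and 0.075 m)) and z of handle_3_grip in the frame of rack between 0.09 and 0.12 m and linear speed of each of handle_1, handle_3 below 0.03 m/s and distance of handle_2_grip from where it was at the start of the episode below 0.04 m); the robot touches nothing.
It fails at once if the square-cut handle is taken out of its bore or knocked about (moved more than 40 mm) (distance of handle_2_grip from where it was at the start of the episode above 0.04 m).
It also fails if it takes over 61 s, if anything falls off the work surface, if the arm or the gripper's body presses on something with over 40 N, if the wrist force passes 120 N, or if a joint passes its speed limit or range.

## Working session

There is one attempt and no reset: what is moved stays moved. The work goes in short steps, Python scripts to look and compute and a shell command to move; the robot and the scene stay as the last step left them, time stands still between calls to the robot, and variables do not carry over. Pictures are saved under pics/ and viewed, at most 10 in all, crops included, and the job is handed in when it is done.

```bash
mkdir -p pics; python3 - <<'E'
from cell import *
import cv2
for n in("scene","top"):
    d=get_image(n); cv2.imwrite(f"pics/{n}0.png",d["color"][:,:,::-1]); print(n,d["K"].tolist(),d["rvec"],d["tvec"])
o=get_obs(); print(o["ee_pos"],o["ee_rot"],o["grip_width"],o["clock"],tcp_to_grasp)
E
```

```text
scene [[489.9882947796537, 0.0, 318.9613646098378], [0.0, 489.9882947796537, 242.6814800061865], [0.0, 0.0, 1.0]] [ 2.1674638   1.53546228 -0.44662809] [-0.15940368 -0.3249894   1.31998789]
top [[472.96162699281325, 0.0, 323.4648399370331], [0.0, 472.96162699281325, 240.653816059813], [0.0, 0.0, 1.0]] [ 2.1612941  -2.19214604  0.12694274] [-0.01229286  0.4973884   0.85170253]
[ 0.19159969 -0.59436928  0.23032766] [[-9.51829465e-01 -3.06627069e-01 -7.14215263e-04]
 [-3.06627879e-01  9.51827703e-01  1.83491654e-03]
 [ 1.17174793e-04  1.96552594e-03 -9.99998061e-01]] 0.08539054238656106 0.1 -0.0187
```

View pics/scene0.png

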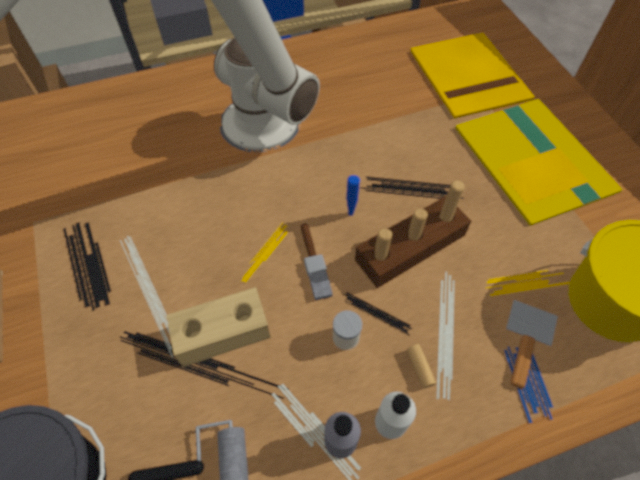

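View pics/top0.png

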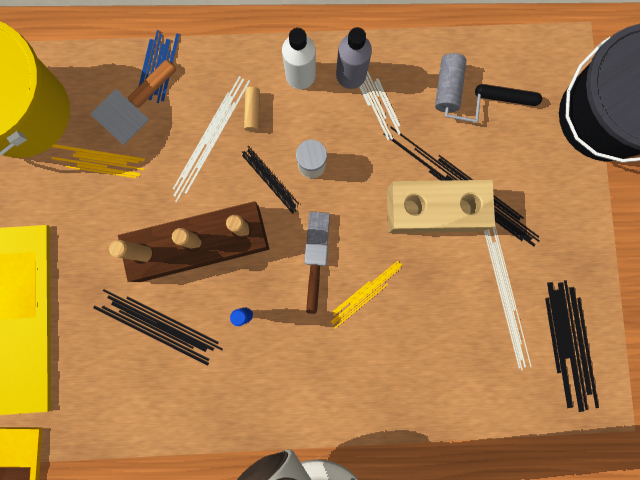

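The scene shows the dark block with three pale handles, tops at scene px (384,236), (418,214), (456,187) and top px (235,222), (181,236), (118,249). The one at scene (456,187), top (118,249) looks tallest, so it should be the square-cut one. Look-alikes are a blue standing handle at scene (352,195) and a pale handle lying at (421,366), neither in the block. The rack is at scene (218,325), top (441,206), with bores at top (413,205) and (470,204). Next I'll enlarge the block and triangulate.

```bash
cat > h.py <<'E'
import numpy as np,cv2
from cell import *
def cam(n):
    d=get_image(n);R=cv2.Rodrigues(np.array(d["rvec"]))[0];t=np.array(d["tvec"]).ravel();return d["color"],np.array(d["K"]),R,t
def ray(c,p):
    _,K,R,t=c;v=R.T@np.linalg.inv(K)@[p[0],p[1],1];return -R.T@t,v
def plane(c,p,z):
    o,v=ray(c,p);return o+v*(z-o[2])/v[2]
def tri(c1,p1,c2,p2):
    P=[c[1]@np.c_[c[2],c[3]] for c in(c1,c2)]
    X=cv2.triangulatePoints(P[0],P[1],np.array(p1,float),np.array(p2,float)).ravel();return X[:3]/X[3]
def proj(c,X):
    return cv2.projectPoints(np.array(X,float).reshape(-1,3),cv2.Rodrigues(c[2])[0],c[3],c[1],None)[0].reshape(-1,2)
E
python3 - <<'E'
from h import *
s=cam("scene");t=cam("top")
for (a,b) in [((384,236),(235,222)),((418,214),(181,236)),((456,187),(118,249))]: print(tri(s,a,t,b))
for b,z in [((235,222),.135),((181,236),.135),((118,249),.165),((413,205),.07),((470,204),.07)]: print(plane(t,b,z))
def bores(c,roi):
    x,y,w,h=roi; im=c[0][y:y+h,x:x+w]; hsv=cv2.cvtColor(im,cv2.COLOR_RGB2HSV)
    return hsv
a=cv2.resize(s[0][165:295,340:480],None,fx=2.8,fy=2.8,interpolation=cv2.INTER_CUBIC)
b=cv2.resize(t[0][195:290,95:275],None,fx=2.8,fy=2.8,interpolation=cv2.INTER_CUBIC)
d=cv2.resize(t[0][170:240,380:500],None,fx=3.2,fy=3.2,interpolation=cv2.INTER_CUBIC)
o=np.zeros((600,800,3),np.uint8)
o[:a.shape[0],:a.shape[1]]=a; o[:d.shape[0],400:400+d.shape[1]]=d[:,:400]; o[330:330+266,290:290+504]=b[:266] if False else b[:266,:504]
cv2.imwrite("pics/c1.png",o[:,:,::-1])
E
```

```text
[0.51905182 0.1258354  0.12897381]
[0.4962658  0.21086211 0.13433653]
[0.47451593 0.30194232 0.15763019]
[0.51840192 0.12556933 0.135     ]
[0.49669158 0.2124757  0.135     ]
[0.47431022 0.3004826  0.165     ]
[ 0.55419868 -0.17874261  0.07      ]
[ 0.5547501 -0.2806324  0.07     ]
```

View pics/c1.png

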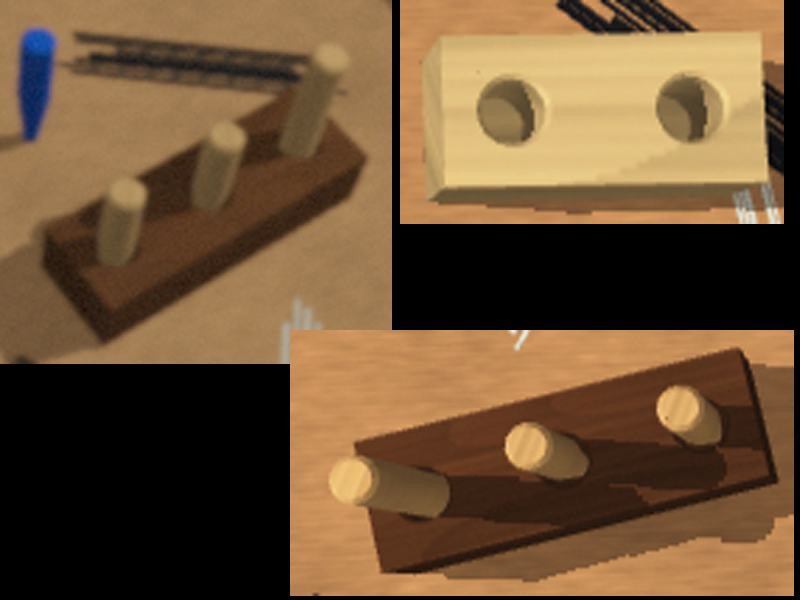

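The crop confirms it: the handle at top px (118,249), y≈0.30, is the tall square-cut one and stays put. The handles at (234,223) and (180,236) stand low, so they are the tapered ones. The rack bores are at about (414.7,204.4) and (470.6,204.2).

```bash
cat >> h.py <<'E'
def go(*pts):
    o=get_obs();p=o["ee_pos"];R=np.array(o["ee_rot"]);print("at",np.round(p,4),"grip",round(o["grip_width"],4),"t",round(o["clock"],1))
    for q in pts:
        print(np.round(q,4),"tool cm",np.round(R.T@(np.array(q)-p)*100,2));p=np.array(q)
E
python3 - <<'E'
from h import *
t=cam("top")
for b,z in [((234.3,223.2),.135),((179.6,236.4),.135),((117.5,248.9),.165),((414.7,204.4),.07),((470.6,204.2),.07)]: print(plane(t,b,z))
A=plane(t,(234.3,223.2),.135)
print(get_obs()["ee_rot"].round(3) if hasattr(get_obs()["ee_rot"],'round') else 0)
go([A[0],A[1],.231],[A[0],A[1],.081])
E
```

```text
[0.5164512  0.12669432 0.135     ]
[0.49607122 0.21471708 0.135     ]
[0.47447578 0.30125444 0.165     ]
[ 0.55524165 -0.18181087  0.07      ]
[ 0.55437617 -0.28168944  0.07      ]
[[-0.952 -0.307 -0.   ]
 [-0.307  0.952  0.001]
 [ 0.     0.001 -1.   ]]
at [ 0.1917 -0.5946  0.2308] grip 0.0852 t 0.2
[0.5165 0.1267 0.231 ] tool cm [-5.304e+01  5.870e+01  3.000e-02]
[0.5165 0.1267 0.081 ] tool cm [-0.0e+00 -1.0e-02  1.5e+01]
```

```bash
python3 -m crank '[[0,0,0,-2.21,2.446,0,6.5],[0,0,0,-2.21,2.446,0,6.5],[0,0,0,-2.21,2.446,0,6.5],[0,0,0,-2.21,2.446,0,6.5],[0,0,0,-2.21,2.446,0,6.5],[0,0,0,-2.21,2.446,0,6.5],[0,0,0,-2.21,2.446,0,6.5],[0,0,0,-2.21,2.446,0,6.5],[0,0,0,-2.21,2.446,0,6.5],[0,0,0,-2.21,2.446,0,6.5],[0,0,0,-2.21,2.446,0,6.5],[0,0,0,-2.21,2.446,0,6.5]]'
python3 -m crank '[[0,0,0,-2.21,2.446,0,6.5],[0,0,0,-2.21,2.446,0,6.5],[0,0,0,-2.21,2.446,0,6.5],[0,0,0,-2.21,2.446,0,6.5],[0,0,0,-2.21,2.446,0,6.5],[0,0,0,-2.21,2.446,0,6.5],[0,0,0,-2.21,2.446,0,6.5],[0,0,0,-2.21,2.446,0,6.5],[0,0,0,-2.21,2.446,0,6.5],[0,0,0,-2.21,2.446,0,6.5],[0,0,0,-2.21,2.446,0,6.5],[0,0,0,0,0,0,6.5]]'
python3 - <<'E'
from h import *
go([.5165,.1267,.231],[.5165,.1267,.081])
E
```

```text
clock: 1.45
ee_pos: [0.3544, -0.2328, 0.2315]
ee_rot: [[-0.952, -0.307, 0.001], [-0.307, 0.952, -0.0], [-0.001, -0.0, -1.0]]
ft_force: [0.4, -0.1, -0.4]
grip_width: 0.065
grasp_force: 0.0
clock: 2.65
ee_pos: [0.5044, 0.0994, 0.2309]
ee_rot: [[-0.951, -0.31, 0.001], [-0.31, 0.951, 0.0], [-0.001, -0.0, -1.0]]
ft_force: [-0.7, 0.0, 0.4]
grip_width: 0.0646
grasp_force: 0.0
at [0.5044 0.0994 0.2309] grip 0.0646 t 2.6
[0.5165 0.1267 0.231 ] tool cm [-2.    2.22 -0.01]
[0.5165 0.1267 0.081 ] tool cm [1.0e-02 0.0e+00 1.5e+01]
```

```bash
python3 -m crank '[[0,0,0,-2,2.22,0,6.5],[0,0,0,0,0,0,6.5],[0,0,0,0,0,3,6.5],[0,0,0,0,0,3,6.5],[0,0,0,0,0,3,6.5],[0,0,0,0,0,2,6.5],[0,0,0,0,0,2,6.5],[0,0,0,0,0,2,6.5],[0,0,0,0,0,0,6.5],[0,0,0,0,0,0,6.5]]'
python3 - <<'E'
from h import *
go([.5165,.1267,.081])
s=cam("scene");t=cam("top")
a=cv2.resize(s[0][120:300,320:500],(400,400));b=cv2.resize(t[0][160:300,90:300],(400,267))
o=np.zeros((400,800,3),np.uint8);o[:,:400]=a;o[:267,400:]=b;cv2.imwrite("pics/g1.png",o[:,:,::-1])
E
```

```text
clock: 3.65
ee_pos: [0.5152, 0.1232, 0.0817]
ee_rot: [[-0.952, -0.307, -0.0], [-0.307, 0.952, -0.001], [0.0, -0.0, -1.0]]
ft_force: [-0.2, 0.4, 0.0]
grip_width: 0.065
grasp_force: 0.0
at [0.5152 0.1232 0.0817] grip 0.065 t 3.6
[0.5165 0.1267 0.081 ] tool cm [-0.23  0.29  0.07]
```

View pics/g1.png

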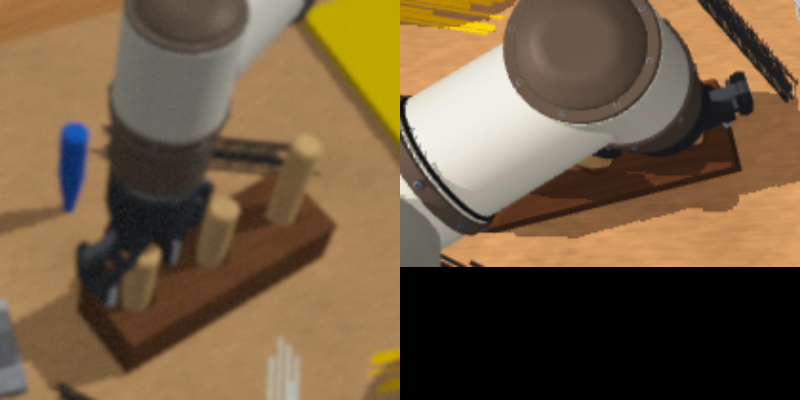

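The fingers straddle the nearest low handle (crop px ~(142,270)) and the other two are untouched. I'll correct the last few mm, then grip and lift.

```bash
python3 -m crank '[[0,0,0,-0.25,0.3,0,6.5],[0,0,0,0,0,0,2],[0,0,0,0,0,0,2],[0,0,0,0,0,0,2],[0,0,0,0,0,0,2],[0,0,0,0,0,0,2],[0,0,0,0,0,0,2],[0,0,0,0,0,0,2]]'
python3 -m crank '[[0,0,0,0,0,-1,2],[0,0,0,0,0,-2,2],[0,0,0,0,0,-2,2],[0,0,0,0,0,-2,2],[0,0,0,0,0,-2,2],[0,0,0,0,0,-2,2],[0,0,0,0,0,-1,2],[0,0,0,0,0,0,2],[0,0,0,0,0,0,2]]'
python3 - <<'E'
from h import *
go([.5552,-.1818,.201],[.5544,-.2817,.201])
E
```

```text
clock: 4.55
ee_pos: [0.517, 0.1276, 0.0818]
ee_rot: [[-0.952, -0.307, 0.001], [-0.307, 0.952, 0.0], [-0.001, 0.0, -1.0]]
ft_force: [-0.1, 0.8, 5.1]
grip_width: 0.0267
grasp_force: 58.9
clock: 5.45
ee_pos: [0.516, 0.1273, 0.2004]
ee_rot: [[-0.952, -0.306, -0.002], [-0.306, 0.952, -0.0], [0.002, 0.0, -1.0]]
ft_force: [-0.8, -0.2, 0.6]
grip_width: 0.0267
grasp_force: 58.9
at [0.516  0.1273 0.2004] grip 0.0267 t 5.5
[ 0.5552 -0.1818  0.201 ] tool cm [  5.74 -30.62  -0.06]
[ 0.5544 -0.2817  0.201 ] tool cm [ 3.14 -9.48  0.  ]
```

```bash
python3 -m crank '[[0,0,0,0.444,-2.005,0,2],[0,0,0,0.444,-2.005,0,2],[0,0,0,0.444,-2.005,0,2],[0,0,0,0.444,-2.005,0,2],[0,0,0,0.444,-2.005,0,2],[0,0,0,0.444,-2.005,0,2],[0,0,0,0.444,-2.005,0,2],[0,0,0,0.444,-2.005,0,2],[0,0,0,0.444,-2.005,0,2],[0,0,0,0.444,-2.005,0,2]]'
python3 -m crank '[[0,0,0,0.444,-2.005,0,2],[0,0,0,0.444,-2.005,0,2],[0,0,0,0.444,-2.005,0,2],[0,0,0,0.444,-2.005,0,2],[0,0,0,0.444,-2.005,0,2],[0,0,0,0.444,-2.005,0,2],[0,0,0,0.444,-2.005,0,2],[0,0,0,0.444,-2.005,0,2],[0,0,0,0.444,-2.005,0,2],[0,0,0,0.444,-2.005,0,2],[0,0,0,0,0,0,2],[0,0,0,0,0,0,2]]'
python3 - <<'E'
from h import *
go([.5544,-.2817,.201],[.5544,-.2817,.089])
s=cam("scene");t=cam("top")
a=cv2.resize(s[0][220:400,130:310],(400,400));b=cv2.resize(t[0][130:270,370:580],(400,267))
o=np.zeros((400,800,3),np.uint8);o[:,:400]=a;o[:267,400:]=b;cv2.imwrite("pics/g2.png",o[:,:,::-1])
E
```

```text
clock: 6.45
ee_pos: [0.535, -0.0779, 0.1996]
ee_rot: [[-0.952, -0.307, -0.003], [-0.307, 0.952, -0.0], [0.003, 0.001, -1.0]]
ft_force: [0.1, -0.2, -1.0]
grip_width: 0.0268
grasp_force: 59.0
clock: 7.65
ee_pos: [0.5543, -0.2814, 0.1995]
ee_rot: [[-0.952, -0.306, -0.003], [-0.306, 0.952, 0.001], [0.003, 0.002, -1.0]]
ft_force: [0.0, -0.3, -0.3]
grip_width: 0.0269
grasp_force: 59.0
at [ 0.5543 -0.2814  0.1995] grip 0.0269 t 7.7
[ 0.5544 -0.2817  0.201 ] tool cm [ 0.   -0.03 -0.15]
[ 0.5544 -0.2817  0.089 ] tool cm [-0.03 -0.02 11.2 ]
```

View pics/g2.png

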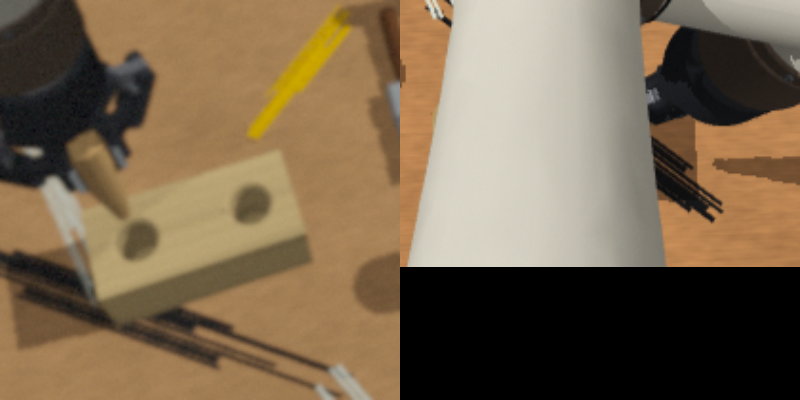

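The tapered handle hangs over the left bore, with its tip at about scene px (185,317) and its top at (170,287). It may be tilted, so I'll compare that with where a vertical handle would appear.

```bash
python3 - <<'E'
from h import *
s=cam("scene")
print(proj(s,[[.5543,-.2814,.1235],[.5543,-.2814,.2185],[.5543,-.2814,.2535]]))
for p in((184.9,316.8),(184,319)): print(plane(s,p,.1235))
x,y,w,h=130,220,100,120
hsv=cv2.cvtColor(s[0],cv2.COLOR_RGB2HSV)
cv2.imwrite("pics/g3.png",cv2.resize(s[0][260:350,140:240],(800,600)[0:2] if 0 else (660,594),interpolation=cv2.INTER_CUBIC)[:,:,::-1])
E
```

```text
[[185.17550432 315.9733898 ]
 [171.45792238 292.89272757]
 [165.68869501 283.18565318]]
[ 0.55573703 -0.28218534  0.1235    ]
[ 0.5594477  -0.28455345  0.1235    ]
```

View pics/g3.png

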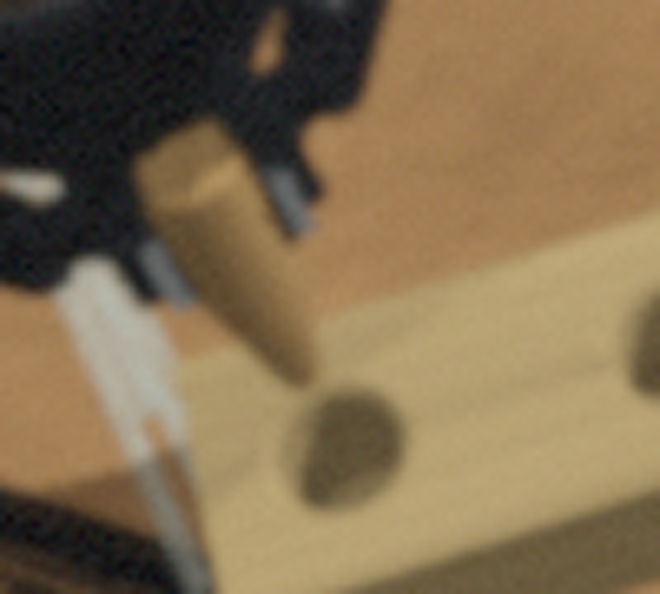

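Enlarged, the tip is at px (186,318), within 2 px of where a vertical handle would put it. It hangs straight over the bore, so I'll lower it.

```bash
python3 -m crank '[[0,0,0,0,-0.02,2,2],[0,0,0,0,0,2,2],[0,0,0,0,0,2,2],[0,0,0,0,0,1,2],[0,0,0,0,0,1,2],[0,0,0,0,0,1,2],[0,0,0,0,0,1,2],[0,0,0,0,0,1,2],[0,0,0,0,0,0,2],[0,0,0,0,0,0,2]]'
python3 - <<'E'
from h import *
go([.5544,-.2817,.087])
E
```

```text
clock: 8.8
ee_pos: [0.5553, -0.2818, 0.0912]
ee_rot: [[-0.952, -0.307, -0.0], [-0.307, 0.952, -0.0], [0.0, -0.0, -1.0]]
ft_force: [-0.0, 0.3, -1.2]
grip_width: 0.0264
grasp_force: 59.0
at [ 0.5553 -0.2818  0.0912] grip 0.0264 t 8.8
[ 0.5544 -0.2817  0.087 ] tool cm [0.08 0.04 0.42]
```

```bash
python3 -m crank '[[0,0,0,0,0,0.3,2],[0,0,0,0,0,0,2],[0,0,0,0,0,0,4.5],[0,0,0,0,0,0,4.5],[0,0,0,0,0,0,4.5],[0,0,0,0,0,0,5],[0,0,0,0,0,-2,5],[0,0,0,0,0,-3,5],[0,0,0,0,0,-3,5],[0,0,0,0,0,-3,5],[0,0,0,0,0,-2,5],[0,0,0,0,0,0,5]]'
python3 - <<'E'
from h import *
go([.496,.2147,.22],[.496,.2147,.081])
s=cam("scene")
cv2.imwrite("pics/g4.png",cv2.resize(s[0][210:390,130:330],(600,540),interpolation=cv2.INTER_CUBIC)[:,:,::-1])
E
```

```text
clock: 10.0
ee_pos: [0.5569, -0.2824, 0.2224]
ee_rot: [[-0.952, -0.307, 0.007], [-0.307, 0.952, -0.003], [-0.006, -0.005, -1.0]]
ft_force: [0.9, -0.3, 0.6]
grip_width: 0.0502
grasp_force: 0.0
at [ 0.5569 -0.2824  0.2224] grip 0.0502 t 10.0
[0.496  0.2147 0.22  ] tool cm [-9.47 49.17  0.06]
[0.496  0.2147 0.081 ] tool cm [ 0.09  0.07 13.9 ]
```

View pics/g4.png

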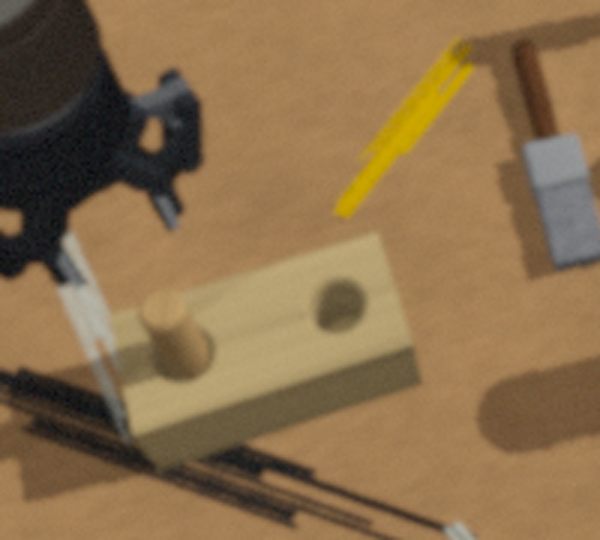

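The first handle stands home in the left bore (crop px (175,335)). Now the second tapered one.

```bash
python3 -m crank '[[0,0,0,-0.43,2.235,0,6],[0,0,0,-0.43,2.235,0,6],[0,0,0,-0.43,2.235,0,6],[0,0,0,-0.43,2.235,0,6],[0,0,0,-0.43,2.235,0,6],[0,0,0,-0.43,2.235,0,6],[0,0,0,-0.43,2.235,0,6],[0,0,0,-0.43,2.235,0,6],[0,0,0,-0.43,2.235,0,6],[0,0,0,-0.43,2.235,0,6],[0,0,0,-0.43,2.235,0,6]]'
python3 -m crank '[[0,0,0,-0.43,2.235,0,6],[0,0,0,-0.43,2.235,0,6],[0,0,0,-0.43,2.235,0,6],[0,0,0,-0.43,2.235,0,6],[0,0,0,-0.43,2.235,0,6],[0,0,0,-0.43,2.235,0,6],[0,0,0,-0.43,2.235,0,6],[0,0,0,-0.43,2.235,0,6],[0,0,0,-0.43,2.235,0,6],[0,0,0,-0.43,2.235,0,6],[0,0,0,-0.43,2.235,0,6],[0,0,0,0,0,0,6]]'
python3 -m crank '[[0,0,0,0,0,0,6]]'
python3 - <<'E'
from h import *
go([.496,.2147,.22],[.496,.2147,.081])
E
```

```text
clock: 11.15
ee_pos: [0.5237, -0.0323, 0.2167]
ee_rot: [[-0.952, -0.307, -0.003], [-0.307, 0.952, -0.0], [0.003, 0.001, -1.0]]
ft_force: [0.0, 0.1, -0.4]
grip_width: 0.06
grasp_force: 0.0
clock: 12.35
ee_pos: [0.4936, 0.217, 0.2166]
ee_rot: [[-0.951, -0.309, -0.002], [-0.309, 0.951, -0.001], [0.003, -0.0, -1.0]]
ft_force: [0.3, -0.4, -0.2]
grip_width: 0.0599
grasp_force: 0.0
clock: 12.45
ee_pos: [0.4936, 0.2152, 0.2169]
ee_rot: [[-0.952, -0.307, -0.002], [-0.307, 0.952, -0.002], [0.003, -0.001, -1.0]]
ft_force: [-0.3, -0.6, 0.2]
grip_width: 0.06
grasp_force: 0.0
at [0.4936 0.2152 0.2169] grip 0.06 t 12.4
[0.496  0.2147 0.22  ] tool cm [-0.21 -0.12 -0.31]
[0.496  0.2147 0.081 ] tool cm [-4.00e-02  1.00e-02  1.39e+01]
```

```bash
python3 -m crank '[[0,0,0,-0.22,-0.1,0,6],[0,0,0,0,0,3,6],[0,0,0,0,0,3,6],[0,0,0,0,0,3,6],[0,0,0,0,0,2,6],[0,0,0,0,0,1.6,6],[0,0,0,0,0,1,6],[0,0,0,0,0,0,6],[0,0,0,0,0,0,6]]'
python3 - <<'E'
from h import *
go([.496,.2145,.081])
E
```

```text
clock: 13.35
ee_pos: [0.4973, 0.2149, 0.0828]
ee_rot: [[-0.952, -0.306, 0.001], [-0.306, 0.952, 0.0], [-0.001, 0.0, -1.0]]
ft_force: [0.3, 0.4, 0.4]
grip_width: 0.0597
grasp_force: 0.0
at [0.4973 0.2149 0.0828] grip 0.0597 t 13.3
[0.496  0.2145 0.081 ] tool cm [ 0.14 -0.    0.18]
```

```bash
python3 -m crank '[[0,0,0,0.1,0,0.15,6],[0,0,0,0,0,0,2],[0,0,0,0,0,0,2],[0,0,0,0,0,0,2],[0,0,0,0,0,0,2],[0,0,0,0,0,0,2],[0,0,0,0,0,0,2],[0,0,0,0,0,0,2]]'
python3 -m crank '[[0,0,0,0,0,-1,2],[0,0,0,0,0,-2,2],[0,0,0,0,0,-2,2],[0,0,0,0,0,-2,2],[0,0,0,0,0,-2,2],[0,0,0,0,0,-2,2],[0,0,0,0,0,-1,2],[0,0,0,0,0,0,2],[0,0,0,0,0,0,2]]'
python3 - <<'E'
from h import *
go([.5552,-.1818,.201])
E
```

```text
clock: 14.15
ee_pos: [0.4963, 0.215, 0.0815]
ee_rot: [[-0.952, -0.307, 0.001], [-0.307, 0.952, 0.0], [-0.001, 0.0, -1.0]]
ft_force: [-0.3, -0.4, 6.0]
grip_width: 0.0267
grasp_force: 59.0
clock: 15.05
ee_pos: [0.4952, 0.2145, 0.2]
ee_rot: [[-0.952, -0.306, -0.001], [-0.306, 0.952, -0.0], [0.002, 0.0, -1.0]]
ft_force: [-0.2, -0.3, -0.6]
grip_width: 0.0268
grasp_force: 58.8
at [0.4952 0.2145 0.2   ] grip 0.0268 t 15.1
[ 0.5552 -0.1818  0.201 ] tool cm [  6.44 -39.56  -0.1 ]
```

```bash
python3 -m crank '[[0,0,0,0.322,-1.978,0,2],[0,0,0,0.322,-1.978,0,2],[0,0,0,0.322,-1.978,0,2],[0,0,0,0.322,-1.978,0,2],[0,0,0,0.322,-1.978,0,2],[0,0,0,0.322,-1.978,0,2],[0,0,0,0.322,-1.978,0,2],[0,0,0,0.322,-1.978,0,2],[0,0,0,0.322,-1.978,0,2],[0,0,0,0.322,-1.978,0,2]]'
python3 -m crank '[[0,0,0,0.322,-1.978,0,2],[0,0,0,0.322,-1.978,0,2],[0,0,0,0.322,-1.978,0,2],[0,0,0,0.322,-1.978,0,2],[0,0,0,0.322,-1.978,0,2],[0,0,0,0.322,-1.978,0,2],[0,0,0,0.322,-1.978,0,2],[0,0,0,0.322,-1.978,0,2],[0,0,0,0.322,-1.978,0,2],[0,0,0,0.322,-1.978,0,2],[0,0,0,0,0,0,2],[0,0,0,0,0,0,2]]'
python3 - <<'E'
from h import *
go([.5552,-.1818,.201],[.5552,-.1818,.088])
s=cam("scene")
p=np.array(get_obs()["ee_pos"]);print(proj(s,[p+[0,0,.019-.095]]))
cv2.imwrite("pics/g5.png",cv2.resize(s[0][210:390,130:330],(600,540),interpolation=cv2.INTER_CUBIC)[:,:,::-1])
E
```

```text
clock: 16.05
ee_pos: [0.5251, 0.0157, 0.1992]
ee_rot: [[-0.952, -0.307, -0.003], [-0.307, 0.952, -0.001], [0.003, 0.0, -1.0]]
ft_force: [-0.5, -0.1, -1.0]
grip_width: 0.027
grasp_force: 58.9
clock: 17.25
ee_pos: [0.5552, -0.1815, 0.1992]
ee_rot: [[-0.952, -0.306, -0.003], [-0.306, 0.952, 0.001], [0.003, 0.001, -1.0]]
ft_force: [-0.8, -0.2, -0.8]
grip_width: 0.0267
grasp_force: 59.0
at [ 0.5552 -0.1815  0.1992] grip 0.0267 t 17.2
[ 0.5552 -0.1818  0.201 ] tool cm [ 0.   -0.02 -0.18]
[ 0.5552 -0.1818  0.088 ] tool cm [-0.03 -0.02 11.3 ]
[[238.92870002 299.68422112]]
```

View pics/g5.png

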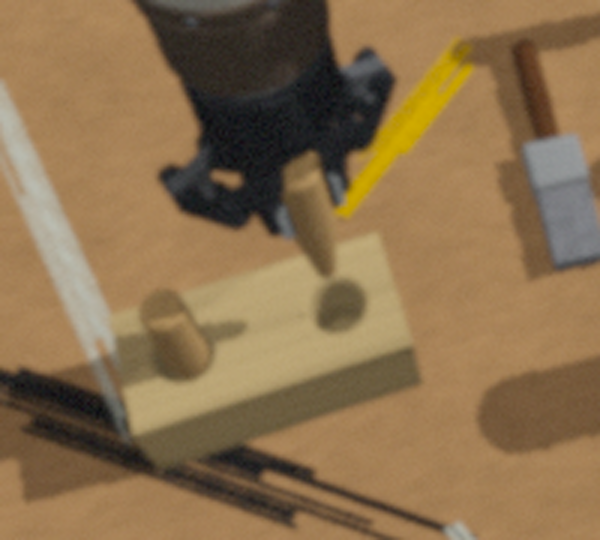

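The tip is at scene px (238.7,300.7) against a predicted (238.9,299.7), so the handle is vertical over the free bore. I'll lower and release.

```bash
python3 -m crank '[[0,0,0,0,-0.02,2,2],[0,0,0,0,0,2,2],[0,0,0,0,0,2,2],[0,0,0,0,0,1,2],[0,0,0,0,0,1,2],[0,0,0,0,0,1,2],[0,0,0,0,0,1,2],[0,0,0,0,0,1,2],[0,0,0,0,0,0.2,2],[0,0,0,0,0,0,2],[0,0,0,0,0,0,2]]'
```

```text
clock: 18.4
ee_pos: [0.5563, -0.1818, 0.0892]
ee_rot: [[-0.952, -0.307, 0.001], [-0.307, 0.952, -0.0], [-0.001, -0.0, -1.0]]
ft_force: [0.5, -0.4, -0.1]
grip_width: 0.0269
grasp_force: 59.0
```

```bash
python3 -m crank '[[0,0,0,0,0,0.1,2],[0,0,0,0,0,0,2],[0,0,0,0,0,0,4.5],[0,0,0,0,0,0,4.5],[0,0,0,0,0,0,4.5],[0,0,0,0,0,0,5],[0,0,0,0,0,-2,5],[0,0,0,0,0,-3,5],[0,0,0,0,0,-3,5],[0,0,0,0,0,-3,5],[0,0,0,0,0,-2,5],[0,0,0,0,0,0,5]]'
python3 -m crank '[[0,0,0,3,0,0,5],[0,0,0,3,0,0,5],[0,0,0,3,0,0,5],[0,0,0,3,0,0,5],[0,0,0,3,0,0,5],[0,0,0,0,0,0,5],[0,0,0,0,0,0,5],[0,0,0,0,0,0,5]]'
python3 - <<'E'
from h import *
s=cam("scene")
for x,y in((.5552,-.1818),(.5544,-.2817)): print(proj(s,[[x,y,.14]]))
cv2.imwrite("pics/g6.png",cv2.resize(s[0][150:390,130:480],(800,549),interpolation=cv2.INTER_CUBIC)[:,:,::-1])
E
```

```text
clock: 19.6
ee_pos: [0.5578, -0.1821, 0.2216]
ee_rot: [[-0.952, -0.307, 0.008], [-0.307, 0.952, -0.001], [-0.007, -0.004, -1.0]]
ft_force: [0.2, 1.1, 0.4]
grip_width: 0.0503
grasp_force: 0.0
clock: 20.4
ee_pos: [0.4137, -0.2276, 0.2174]
ee_rot: [[-0.952, -0.307, -0.0], [-0.307, 0.952, 0.0], [0.0, 0.0, -1.0]]
ft_force: [-0.3, -0.1, -0.1]
grip_width: 0.0498
grasp_force: 0.0
[[237.25365098 295.88957078]]
[[182.81862722 312.36993525]]
```

View pics/g6.png

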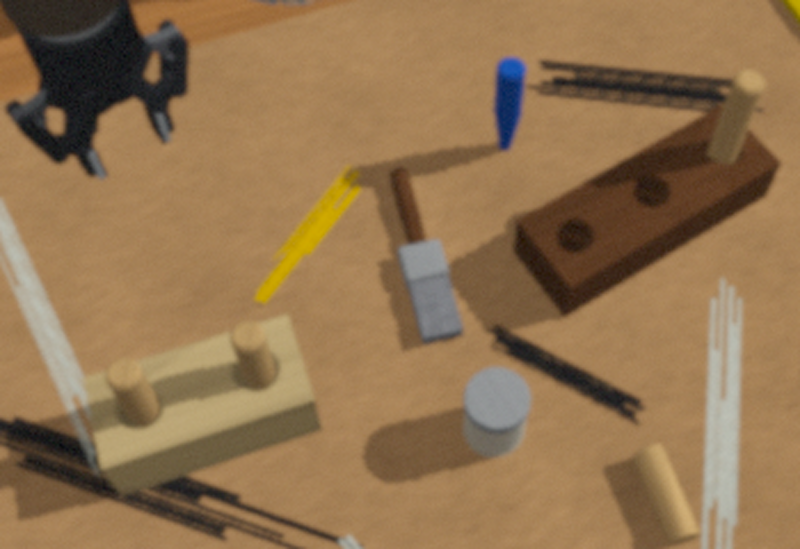

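Both tapered handles are home. Their tops are at scene px (238.5,296) and (185.6,314), within 3 px of the fully-home predictions. The square-cut handle still stands in the block.

```bash
python3 -c "
from cell import *
print(hand_in())"
```

```text
the job is handed in; nothing more can be done
None
```

I put both tapered handles upright and fully home in the rack, one per bore, left the square-cut handle standing in the block, and handed the job in at about 20 s of the 61 s allowed; no verdict was returned.

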